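# Restock the tin lane, oldest first

## Robot

A 7-joint arm with a two-finger parallel gripper is mounted at the origin on the work surface. World frame = base frame: x ahead of the robot, y to its left, z up, the work surface at z = 0. Lengths are in mm, angles in rad, forces in N, time in s.
With the tool pointing down it reaches from about 400 to 900 mm from the base axis. Payload 5.5 kg.
Tool frame: the origin (TCP) lies midway between the tips of the shut fingers; the grasp point (between the pads) lies env.grip_depth behind it (env.grip_depth is the distance from the TCP to the grasp point, in mm); z points along the fingers, y is the direction in which the jaws open and shut (so a half turn about z gives the same grasp; the last joint's range is limited). The gripper opens to 92 mm and grips with 3 to 60 N. Pads are 19 mm wide; open, the fingers measure 130 mm over their backs; the gripper's body (75 mm by 190 mm) begins 47 mm behind the grasp point.
Start: joints at [1.527, 0.501, -0.427, 1.55, 0.221, 1.138, -0.21], TCP at [196.34, -619.637, 226.729] pointing down, gripper open.
Joint ranges: [-2.88, 2.88], [-0.31, 2.03], [-1.54, 1.56], [0.2, 2.42], [-1.41, 4.55], [0.19, 2.02], [-2.57, 2.57]. Speed limits (rad/s): [2.57, 2.57, 3.14, 3.14, 3.14, 3.14, 3.14].

## Interface

Orientations are given as a 3x3 rotation matrix whose columns are the frame's x, y, z axes.
In Python, from plant import env, snapshot, sign_off gives the robot as it stands.
- The arm moves only by the tool servo_tool, never from a script. Its argument "steps" is a list of rows, each an object with "linear": the shift along the tool's x, y, z in mm, a list of three; "turn": the turn about the tool's z in rad; "jaw": the closure in counts, from 0 (fully open) to 255 (shut). In form: [{"linear": [tx, ty, tz], "turn": turn, "jaw": jaw}, ...]. A call has 1 to 10 rows; each row shifts and turns the commanded pose from where the row before left it, along the tool's axes as they then stand; what a row does not reach is not made up. A row lasts 1/10 s, in which the tool goes at most 50 mm and 8.59 degrees, less where a joint would pass 70% of its speed; a pose out of reach is approached as far as the arm can. A call is refused whole if a number of a shift passes 50 or a number of a turn 0.15, either way. A call with a gripper value outside its range is refused whole. The fingers move at their own pace and stop on an object; the grip force is fixed at half the most. Time passes only in rows, so rows that do not move let the fingers close. It gives the time, the measured TCP pose, the force and the opening at its end, in the units of the state.
- env.get_obs(): the state, without advancing time (a new reading comes with each control period).
- snapshot(name): name is "side" or "top"; returns a dict with "img" (480x640x3 uint8, red, green, blue), "z_map" (480x640 float32, mm along the optical axis (not along the pixel's ray), 0 where there is no reading), "fx", "fy", "cx", "cy" (pixels), "D" ([k1, k2, p1, p2, k3] as OpenCV has them; the pictures are not rectified), "pose" (4x4, takes a point from camera to world coordinates). Camera axes: x right, y down, z forward; pixel columns grow to the right and rows downward; lengths in mm; the calibration is good to about 2 mm. A picture is of the moment at which its call begins.
- sign_off(): hands the job in, once; it reports no verdict.
The state is a dict: "clock": time; "joint_positions": joint angles; "joint_velocities": joint speeds; "effort": joint torques, N m; "eef_pos": TCP position; "eef_rot": TCP orientation; "force": force on the tool from outside, world axes, zero at the start; "torque": the same for the moment, N m; "grip_width": finger opening in mm.
Only numpy, scipy, OpenCV 4.12 (cv2) and the standard library are available. Lean on these libraries where they do the work, as an engineer would, in place of code of your own. Each camera call takes 0.05 s, during which the arm holds its last target. There are 200 camera calls.

## Task

Restock the wooden lane of steel tins so that the oldest go first: slide the two old tins forward along the lane, without lifting them out, until they stand one behind the other against the low front lip at the robot's end. Only then take the new tin from the grey tray, set it down in the lane behind them (do not drop it) and slide it up against them. Keep the tins upright, leave the cartons and everything else where they are.

Things in the scene. Friction and masses are not known exactly. Their poses are not given: they have to be found in the camera images.
- tin_lane: Wooden open-topped shelf lane fixed to the bench, holding the two old tins. Origin: centre of its underside, on the bench top; x runs along it to the BACK end, -x to the FRONT (robot's) end, z up. Inside 225 mm long (x -112.5 to +112.5 mm), 68 mm wide; floor 10 mm above the bench. Side and back walls 6 mm thick, tops 32 mm above the bench.
- tin_lane_front (a point): Middle of the inner face of the tin lane's front lip, at the lane floor. The lip is 6 mm thick, lower than the other walls: its top is 22 mm above the bench. From here back, the lane holds three tins in a row with 45 mm to spare; a tin has 4 mm play at each side.
- old_front: Old tin: plain bare steel tin, an upright cylinder 60 mm in diameter and 70 mm high, about 300 g, origin at the centre of its underside, z up its axis. Stands in the tin lane, the nearer to the front of the two, 42 to 61 mm short of the front lip.
- old_rear: Old tin: plain bare steel tin, an upright cylinder 60 mm in diameter and 70 mm high, about 300 g, origin at the centre of its underside, z up its axis. Stands in the tin lane behind old_front (a gap of 2 to 38 mm), 24 to 43 mm short of the back wall. It slides on the wood; pushed from behind at or below mid-height it stays upright and pushes old_front before it.
- new_tin: New tin, identical to the old ones: plain bare steel tin, an upright cylinder 60 mm in diameter and 70 mm high, about 300 g, origin at the centre of its underside, z up its axis. Stands in the grey delivery tray.
- tray: Grey plastic delivery tray fixed to the bench, 200 mm (its x) by 150 mm (its y), walls 5 mm thick and 30 mm high, floor 5 mm thick; origin at the centre of its underside. Holds the new tin (nearer the robot) and an oil bottle (further away).
- carton_lane: Bystander: a second, identical lane holding two cardboard cartons. Same size, origin and axes as the tin lane.
- carton_1: Bystander: cardboard carton 56 x 60 x 74 mm high in the carton lane, origin at the centre of its underside.
- carton_2: Bystander: a second such carton behind the first.
- oil_bottle: Bystander: white plastic bottle, 36 mm in diameter, 85 mm high, standing in the tray; origin at the centre of its underside.
- tape_roll: Bystander: black roll of tape 100 mm across and 48 mm high lying flat on the bench to the robot's right; origin at the centre of its underside.
- jar: Bystander: amber glass jar 60 mm in diameter, 60 mm high, on the bench at the right; origin at the centre of its underside.
- screwdriver: Bystander: screwdriver lying on the bench to the robot's left.
Mind the look-alikes: they are no part of the job. What is shaped like the old_rear but green or red is not meant.

How it is judged (in metres and radians):
On the way:
1. both old tins stand upright at the front of the lane, the new tin still out of the lane (still in its tray) (x of old_front in the frame of tin_lane below -0.0725 m and horizontal distance between old_rear and old_front below 0.07 m and x of old_rear in the frame of tin_lane above -0.0325 m and angle between each of old_front, old_rear's own z axis and vertical below 0.1 rad and height (world z) of old_front between 0.005 and 0.016 m and y of old_front in the frame of tin_lane between -0.008 and 0.008 m and linear speed of each of old_front, old_rear below 0.02 m/s and height (world z) of old_rear between 0.005 and 0.016 m and y of old_rear in the frame of tin_lane between -0.008 and 0.008 m and distance of new_tin from where it was at the start of the episode below 0.03 m), for 0.2 s.
At the end, for the whole second after the job is handed in: All three tins stand upright (within 0.1 rad) and at rest on the floor of the tin lane in the order old_front, old_rear, new_tin from the front: old_front within 10 mm of the front lip, and a gap under 10 mm between each tin and the next (x of old_front in the frame of tin_lane below -0.0725 m and horizontal distance between old_rear and old_front below 0.07 m and x of old_rear in the frame of tin_lane above -0.0325 m and angle between each of old_front, old_rear, new_tin's own z axis and vertical below 0.1 rad and height (world z) of old_front between 0.005 and 0.016 m and y of old_front in the frame of tin_lane between -0.008 and 0.008 m and linear speed of each of old_front, old_rear, new_tin below 0.02 m/s and height (world z) of old_rear between 0.005 and 0.016 m and y of old_rear in the frame of tin_lane between -0.008 and 0.008 m and height (world z) of new_tin between 0.005 and 0.016 m and y of new_tin in the frame of tin_lane between -0.008 and 0.008 m and horizontal distance between new_tin and old_rear below 0.07 m and x of new_tin in the frame of tin_lane above 0.0275 m); the robot touches nothing.
It fails at once if an old tin is lifted off the lane floor (by more than 20 mm) (height (world z) of any of old_front, old_rear above 0.03 m).
It fails at once if a tin is tipped by more than 0.6 rad (angle between any of old_front, old_rear, new_tin's own z axis and vertical above 0.6 rad).
It fails at once if the new tin is dropped from more than about 35 mm above the lane floor (height (world z) of new_tin above 0.045 m and contact force between new_tin and anything else below 0.01 N).
It fails at once if a bystander is moved by more than 20 mm or tipped over (distance of any of carton_1, carton_2, oil_bottle, tape_roll, screwdriver, jar from where it was at the start of the episode above 0.02 m or angle between any of carton_1, carton_2, oil_bottle, jar's own z axis and vertical above 0.5 rad).
It also fails if it takes over 69 s, if anything falls off the work surface, if the arm or the gripper's body presses on something with over 40 N, if the wrist force passes 120 N, or if a joint passes its speed limit or range.

## Working session

There is one attempt and no reset: what is moved stays moved. The work goes in short steps, Python scripts to look and compute and a tool call to move; the robot and the scene stay as the last step left them, time stands still between calls to the robot, and variables do not carry over. Pictures are saved under pics/ and viewed, about 8 in all and at most 12, crops included, and the job is handed in when it is done.

Besides the shell and the picture viewer there is one more tool, called after "Call:" by a JSON object that holds its "fn" and its "kwargs", one argument or row to a line. servo_tool: Moves the arm, as the interface text tells. Its arguments: {"type":"object","properties":{"steps":{"type":"array","items":{"type":"object","properties":{"linear":{"type":"array","items":{"type":"number"}},"turn":{"type":"number"},"jaw":{"type":"number"}}}}},"required":["steps"]}

```bash
ls; mkdir -p pics; cat > h.py <<'E'
import numpy as np, cv2
from plant import env, snapshot, sign_off
def world(s):
    """world xyz (mm) for every pixel from z_map"""
    h,w=s["z_map"].shape
    K=np.array([[s["fx"],0,s["cx"]],[0,s["fy"],s["cy"]],[0,0,1.]])
    u,v=np.meshgrid(np.arange(w),np.arange(h))
    p=cv2.undistortPoints(np.stack([u,v],-1).reshape(-1,1,2).astype(np.float64),K,np.array(s["D"],float)).reshape(h,w,2)
    z=s["z_map"].astype(float)
    c=np.dstack([p[...,0]*z,p[...,1]*z,z])
    W=c@s["pose"][:3,:3].T+s["pose"][:3,3]
    W[z==0]=np.nan
    return W
def save(s,n,roi=None,k=1):
    im=s["img"][...,::-1]
    if roi: im=im[roi[1]:roi[3],roi[0]:roi[2]]
    cv2.imwrite(f"pics/{n}.png",cv2.resize(im,None,fx=k,fy=k))
E
python3 - <<'E'
from h import *
o=env.get_obs(); print(o["clock"],o["eef_pos"],np.round(o["eef_rot"],3),o["grip_width"],env.grip_depth)
for n in("top","side"):
    s=snapshot(n); save(s,n+"1"); np.savez(n+"1",W=world(s),img=s["img"]); print(n,np.round(s["pose"],2), (s["z_map"]==0).mean())
E
```

```text
pics
0.0 [ 196.0645692  -619.00048292  225.69772572] [[ 0.953  0.302 -0.001]
 [ 0.302 -0.953  0.002]
 [ 0.    -0.002 -1.   ]] 91.65611218791744 18.8
top [[ 3.00000e-02 -9.90000e-01  1.30000e-01  3.53780e+02]
 [-1.00000e+00 -3.00000e-02 -1.00000e-02  4.19200e+01]
 [ 1.00000e-02 -1.30000e-01 -9.90000e-01  1.31374e+03]
 [ 0.00000e+00  0.00000e+00  0.00000e+00  1.00000e+00]] 0.004108072916666667
side [[ 1.0000e+00 -5.0000e-02  8.0000e-02  4.1418e+02]
 [-1.0000e-01 -6.6000e-01  7.4000e-01 -9.4739e+02]
 [ 2.0000e-02 -7.5000e-01 -6.6000e-01  9.2548e+02]
 [ 0.0000e+00  0.0000e+00  0.0000e+00  1.0000e+00]] 0.00373046875
```

View pics/top1.png

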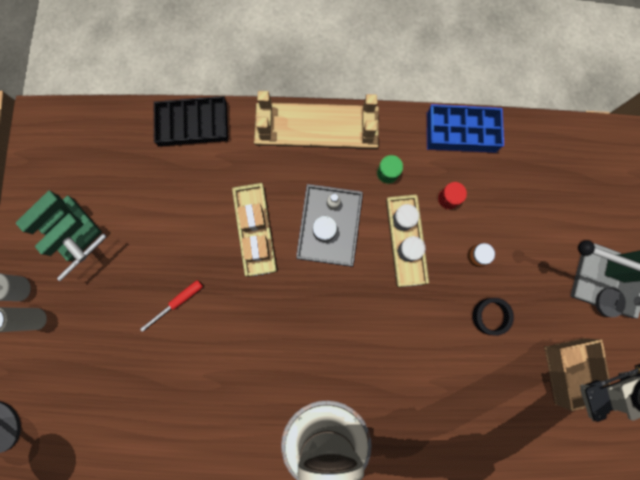

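View pics/side1.png

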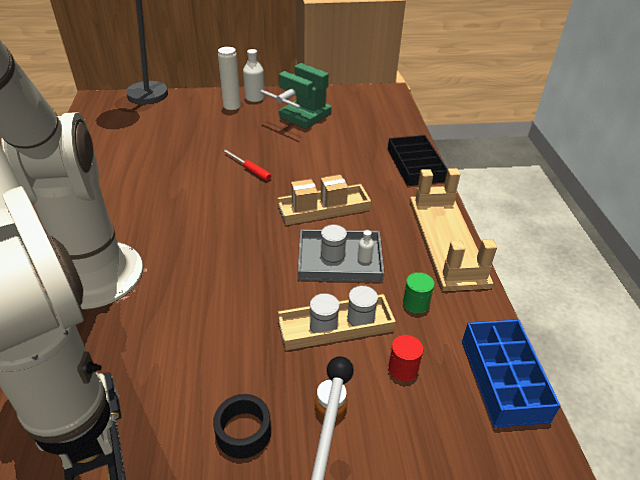

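Top view: the tin lane is at about (408,240) px, with its tins at (406,216) rear and (412,248) front. The new tin is at (325,228) in the tray, with the bottle at (334,201). The jar is at (484,254). The side view agrees.

```bash
cat >> h.py <<'E'
def disc(W,uv,zlo,zhi,r=20):
    u,v=uv; P=W[v-r:v+r,u-r:u+r].reshape(-1,3); P=P[(P[:,2]>zlo)&(P[:,2]<zhi)]
    c,rad=cv2.minEnclosingCircle(P[:,:2].astype(np.float32)); return np.round([*c,rad,*np.median(P,0)],1),len(P)
E
python3 - <<'E'
from h import *
d=np.load("top1.npz");W=d["W"];img=d["img"]
for n,uv,a,b in(("rear",(406,216),68,95),("front",(412,248),68,95),("new",(325,228),62,90),("bottle",(334,201),50,110),("jar",(484,254),45,75),("green",(391,168),40,120)):
    print(n,disc(W,uv,a,b,20 if n not in("bottle","rear","front") else 15))
hsv=cv2.cvtColor(img,cv2.COLOR_RGB2HSV)
for n,(x0,y0,x1,y1) in dict(tin=(380,190,435,292),carton=(225,178,285,280)).items():
    m=cv2.inRange(hsv,(12,50,130),(32,200,255)); M=np.zeros_like(m);M[y0:y1,x0:x1]=m[y0:y1,x0:x1]
    P=W[M>0]; P=P[(P[:,2]>3)&(P[:,2]<45)]
    r=cv2.minAreaRect(P[:,:2].astype(np.float32)); print(n,np.round(r[0],1),np.round(r[1],1),round(r[2],2),len(P),np.round(np.percentile(P[:,2],[5,50,95]),1))
    print(np.round(cv2.boxPoints(r),1).tolist())
m=(W[...,2]>20)&(W[...,2]<36); m[:,:295]=0;m[:,365:]=0;m[:180]=0;m[270:]=0
r=cv2.minAreaRect(W[m][:,:2].astype(np.float32));print("tray",r)
# bench check
print(W[320,300],W[300,400])
d=np.load("side1.npz");W=d["W"]
for n,uv in(("rear",(363,292)),("front",(324,299)),("new",(333,233))): print(n,disc(W,uv,73,95,18))
E
```

```text
rear (array([ 598.4, -188.3,   29.5,  598.2, -186.9,   79.3]), 402)
front (array([ 516.4, -203.5,   29.9,  516. , -204.3,   79.4]), 424)
new (array([562.1,  22.6,  30.5, 561.7,  22.3,  75. ]), 438)
bottle (array([6.387e+02, 5.000e-01, 1.770e+01, 6.343e+02, 1.000e+00, 6.420e+01]), 145)
jar (array([ 508.6, -396.4,   27.1,  508.5, -395. ,   59.1]), 333)
green (array([ 730.1, -149.1,   30.9,  727.1, -147. ,   69.2]), 442)
tin [ 546.2 -202.4] [244.2  88.7] 6.93 1573 [ 5.6 12.3 33.6]
[[419.6000061035156, -173.10000610351562], [430.29998779296875, -261.20001220703125], [672.7999877929688, -231.6999969482422], [662.0999755859375, -143.6999969482422]]
carton [563.3 212.6] [246.3  87.3] 11.26 1323 [ 6.2 12.7 34.1]
[[434.0, 231.3000030517578], [451.0, 145.6999969482422], [692.5999755859375, 193.8000030517578], [675.5999755859375, 279.3999938964844]]
tray ((579.0116577148438, 8.045875549316406), (150.03956604003906, 200.91448974609375), 83.66903686523438)
[324.34559837  78.38390833   4.48142087] [ 383.80462859 -185.54128941    3.65532825]
rear (array([ 598.4, -190.1,   32.3,  597.5, -192.7,   80.2]), 529)
front (array([ 514.6, -205.8,   32.1,  514.9, -209.2,   80.2]), 551)
new (array([560.1,  20.2,  31.4, 560.6,  18.6,  75.7]), 312)
```

```bash
python3 - <<'E'
from h import *
W=np.load("top1.npz")["W"]; W2=np.load("side1.npz")["W"]
for nm,W in(("top",W),("side",W2)):
    m=(W[...,2]>27)&(W[...,2]<37)&(W[...,0]>410)&(W[...,0]<690)&(W[...,1]>-275)&(W[...,1]<-130)
    P=W[m][:,:2]
    a=np.deg2rad(7.5)
    for _ in range(3):
        c,s=np.cos(a),np.sin(a); Q=P@np.array([[c,-s],[s,c]]); # along, across
        tins=np.array([[598.4,-188.7],[515.7,-204.5]])@np.array([[c,-s],[s,c]])
        far=np.min(np.linalg.norm(Q[:,None]-tins[None],axis=2),axis=1)>33
        mid=tins[:,1].mean(); al=[]
        for sg in(1,-1):
            S=Q[far&(np.abs(Q[:,1]-mid-sg*37)<7)&(abs(Q[:,0]-tins[:,0].mean())<100)]; f=np.polyfit(S[:,0],S[:,1],1); al.append((f[0],np.median(S[:,1]),len(S)))
        a+=np.mean([x[0] for x in al])
    print(nm,np.rad2deg(a),al,"tins along/across",tins.round(1).tolist())
    L=Q[far&(np.abs(Q[:,1]-mid)<25)]; print("back wall along",np.percentile(L[:,0],[5,50,95]),len(L))
    # lip
    m=(W[...,2]>17)&(W[...,2]<26); P2=W[m][:,:2]@np.array([[c,-s],[s,c]]); 
    L=P2[(abs(P2[:,1]-mid)<25)&(P2[:,0]<tins[1,0]-60)&(P2[:,0]>tins[1,0]-120)]; print("lip",np.percentile(L[:,0],[5,50,95]),len(L))
E
```

```text
top 7.755921022657329 [(np.float64(-0.0017556574040982866), np.float64(-234.16775706902655), 174), (np.float64(0.0017568858001278055), np.float64(-306.512301950818), 140)] tins along/across [[567.5, -267.7], [483.4, -272.2]]
back wall along [621.29089709 624.50107627 627.72003647] 42
lip [392.2934638  395.28408378 398.51026715] 48
side 7.705424014387846 [(np.float64(-0.0038652970235312526), np.float64(-234.3846873266335), 107), (np.float64(0.004044587662117545), np.float64(-309.1293708936274), 374)] tins along/across [[567.7, -267.2], [483.6, -271.8]]
back wall along [622.58701733 625.16016592 628.57446796] 61
lip [391.32781986 394.4307163  397.87443229] 65
```

```bash
python3 - <<'E'
from h import *
for n in("top","side"):
    W=np.load(n+"1.npz")["W"]
    for uv in(((586,247),(600,300),(620,390)) if n=="top" else ((340,370),(330,420),(331,395))): print(n,uv,W[uv[1],uv[0]].round())
W=np.load("top1.npz")["W"]; m=(W[...,2]>100)&(W[...,0]>250)&(W[...,0]<800)&(W[...,1]<-50)
P=W[m]; print(len(P),P.min(0),P.max(0)); Q=P[P[:,1]>-560]; print(len(Q), Q.min(0) if len(Q) else 0,Q.max(0) if len(Q) else 0)
E
```

```text
top (586, 247) [ 493. -522.  337.]
top (600, 300) [ 392. -723.   50.]
top (620, 390) [ 203. -571.  370.]
side (340, 370) [ 493. -541.  333.]
side (330, 420) [ 473. -606.  328.]
side (331, 395) [ 478. -572.  326.]
997 [ 374.66123882 -804.05382433  100.01688546] [ 514.61916973 -512.21849644  340.47283708]
280 [ 476.98719406 -559.43297249  309.17024853] [ 512.61357831 -512.21849644  340.47283708]
```

Call:
{"fn": "servo_tool", "kwargs": {
  "steps": [
    {"linear": [0, 0, 0], "turn": 0.086, "jaw": 255},
    {"linear": [0, 0, 0], "turn": 0.086, "jaw": 255},
    {"linear": [0, 0, 0], "turn": 0, "jaw": 255}
  ]
}}

```text
clock: 0.4
eef_pos: [196.2, -619.3, 226.2]
eef_rot: [[0.991, 0.134, -0.0], [0.134, -0.991, 0.001], [-0.0, -0.001, -1.0]]
force: [0.6, 0.3, -0.3]
grip_width: 72.3
```

Call:
{"fn": "servo_tool", "kwargs": {
  "steps": [
    {"linear": [20, -45, 0], "turn": 0, "jaw": 255},
    {"linear": [20, -45, 0], "turn": 0, "jaw": 255},
    {"linear": [20, -45, 0], "turn": 0, "jaw": 255},
    {"linear": [20, -45, 0], "turn": 0, "jaw": 255},
    {"linear": [20, -45, 0], "turn": 0, "jaw": 255},
    {"linear": [40, -20, 0], "turn": 0, "jaw": 255},
    {"linear": [40, -20, 0], "turn": 0, "jaw": 255},
    {"linear": [40, -20, 0], "turn": 0, "jaw": 255},
    {"linear": [40, -20, 0], "turn": 0, "jaw": 255},
    {"linear": [0, 0, 0], "turn": 0, "jaw": 255}
  ]
}}

```text
clock: 1.4
eef_pos: [418.5, -277.1, 227.4]
eef_rot: [[0.989, 0.147, 0.004], [0.147, -0.989, 0.002], [0.004, -0.001, -1.0]]
force: [-0.4, 0.6, -0.0]
grip_width: 0.4
```

Call:
{"fn": "servo_tool", "kwargs": {
  "steps": [
    {"linear": [40, -10, 0], "turn": 0, "jaw": 255},
    {"linear": [40, -10, 0], "turn": 0, "jaw": 255},
    {"linear": [40, -10, 0], "turn": 0, "jaw": 255},
    {"linear": [40, -10, 10], "turn": 0, "jaw": 255},
    {"linear": [40, -10, 20], "turn": 0, "jaw": 255},
    {"linear": [35, -13, 20], "turn": 0, "jaw": 255},
    {"linear": [0, 0, 0], "turn": 0, "jaw": 255},
    {"linear": [0, 0, 0], "turn": 0, "jaw": 255}
  ]
}}

```text
clock: 2.2
eef_pos: [636.9, -187.5, 175.1]
eef_rot: [[0.99, 0.138, -0.003], [0.138, -0.99, 0.001], [-0.002, -0.002, -1.0]]
force: [0.1, 0.1, 0.7]
grip_width: 0.4
```

```bash
cat >> h.py <<'E'
TH=np.deg2rad(7.73)
def lane(p): c,s=np.cos(TH),np.sin(TH); return np.round([p[0]*c+p[1]*s-510, -p[0]*s+p[1]*c+270.8],1)
def st():
    o=env.get_obs(); R=o["eef_rot"]; print("t",round(o["clock"],2),"lane",lane(o["eef_pos"]),"z",round(o["eef_pos"][2],1),"yaw-lane",round(np.arctan2(R[1,0],R[0,0])-TH,4),"F",np.round(o["force"],1),o["grip_width"])
E
python3 -c "from h import *; st()"
```

```text
t 2.2 lane [95.9 -0.6] z 175.1 yaw-lane 0.0035 F [0.1 0.1 0.7] 0.3736881592796759
```

Call:
{"fn": "servo_tool", "kwargs": {
  "steps": [
    {"linear": [3, -1, 20], "turn": 0, "jaw": 255},
    {"linear": [3, -2, 30], "turn": 0, "jaw": 255},
    {"linear": [0, 0, 25], "turn": 0.003, "jaw": 255},
    {"linear": [0, 0, 15], "turn": 0, "jaw": 255},
    {"linear": [0, 0, 0], "turn": 0, "jaw": 255}
  ]
}}

```text
clock: 2.7
eef_pos: [640.5, -186.2, 85.1]
eef_rot: [[0.991, 0.13, -0.004], [0.13, -0.991, -0.0], [-0.004, -0.0, -1.0]]
force: [-0.2, 0.7, 0.1]
grip_width: 0.2
```

```bash
python3 - <<'E'
from h import *
st(); s=snapshot("side"); save(s,"side2",(260,180,420,360),4)
E
```

```text
t 2.7 lane [99.7  0.1] z 85.1 yaw-lane -0.0042 F [-0.2  0.7  0.1] 0.24660999884465024
```

View pics/side2.png

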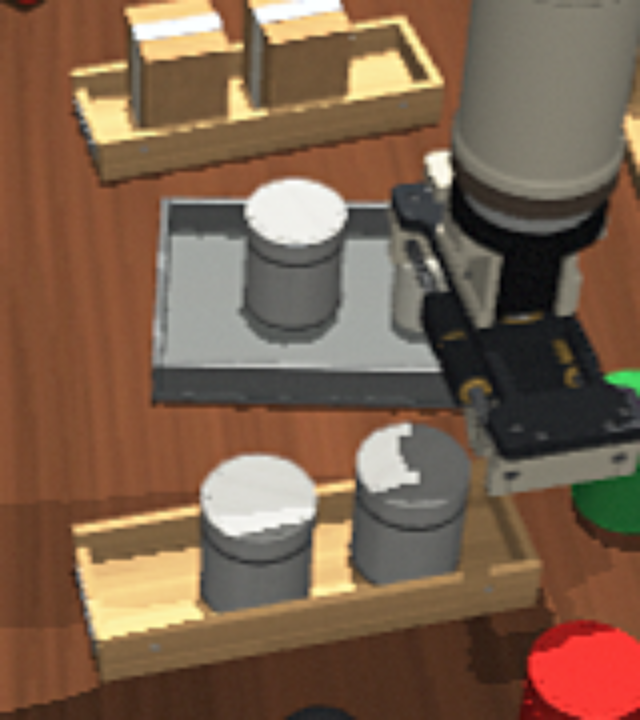

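The gripper hangs just behind the rear tin, at crop (560,440). It clears the tin, whose top is at (412,470), and the green can. I'm going down.

Call:
{"fn": "servo_tool", "kwargs": {
  "steps": [
    {"linear": [3, -1, 15], "turn": -0.004, "jaw": 255},
    {"linear": [0, -1, 15], "turn": 0, "jaw": 255},
    {"linear": [0, 0, 10], "turn": 0, "jaw": 255},
    {"linear": [0, 0, 7], "turn": 0, "jaw": 255},
    {"linear": [0, 0, 0], "turn": 0, "jaw": 255}
  ]
}}

```text
clock: 3.25
eef_pos: [644.6, -182.0, 38.1]
eef_rot: [[0.991, 0.136, -0.002], [0.136, -0.991, 0.001], [-0.002, -0.001, -1.0]]
force: [-0.0, 0.7, 0.5]
grip_width: 0.3
```

```bash
python3 -c "from h import *; st()"
```

```text
t 3.25 lane [104.2   3.7] z 38.1 yaw-lane 0.0011 F [-0.   0.7  0.5] 0.30892240542718774
```

Call:
{"fn": "servo_tool", "kwargs": {
  "steps": [
    {"linear": [-3, 0, 0], "turn": 0, "jaw": 255},
    {"linear": [-3, 0, 0], "turn": 0, "jaw": 255},
    {"linear": [-3, 0, 0], "turn": 0, "jaw": 255},
    {"linear": [-3, 0, 0], "turn": 0, "jaw": 255},
    {"linear": [-3, 0, 0], "turn": 0, "jaw": 255},
    {"linear": [-3, 0, 0], "turn": 0, "jaw": 255},
    {"linear": [0, 0, 0], "turn": 0, "jaw": 255}
  ]
}}

```text
clock: 3.95
eef_pos: [627.6, -185.0, 40.1]
eef_rot: [[0.991, 0.135, 0.0], [0.135, -0.991, -0.0], [0.0, 0.0, -1.0]]
force: [1.7, 1.3, 0.6]
grip_width: 0.5
```

Call:
{"fn": "servo_tool", "kwargs": {
  "steps": [
    {"linear": [4, 0, 0], "turn": 0, "jaw": 255},
    {"linear": [0, 0, 8], "turn": 0, "jaw": 255},
    {"linear": [0, 0, 7], "turn": 0, "jaw": 255},
    {"linear": [-4, 0, 0], "turn": 0, "jaw": 255},
    {"linear": [-4, 0, 0], "turn": 0, "jaw": 255},
    {"linear": [-4, 0, 0], "turn": 0, "jaw": 255},
    {"linear": [-4, 0, 0], "turn": 0, "jaw": 255},
    {"linear": [-4, 0, 0], "turn": 0, "jaw": 255},
    {"linear": [0, 0, 0], "turn": 0, "jaw": 255}
  ]
}}

```text
clock: 4.85
eef_pos: [611.5, -187.2, 25.1]
eef_rot: [[0.991, 0.135, -0.0], [0.135, -0.991, -0.0], [-0.0, 0.0, -1.0]]
force: [-1.2, 0.2, 0.2]
grip_width: 0.7
```

```bash
python3 -c "from h import *; st()"
```

```text
t 4.85 lane [70.7  3.1] z 25.1 yaw-lane 0.0006 F [-1.2  0.2  0.2] 0.6754366246324265
```

Call:
{"fn": "servo_tool", "kwargs": {
  "steps": [
    {"linear": [-4, 0.1, 0], "turn": 0, "jaw": 255},
    {"linear": [-4, 0.1, 0], "turn": 0, "jaw": 255},
    {"linear": [-4, 0.1, 0], "turn": 0, "jaw": 255},
    {"linear": [-4, 0.1, 0], "turn": 0, "jaw": 255},
    {"linear": [-4, 0.1, 0], "turn": 0, "jaw": 255},
    {"linear": [-4, 0.1, 0], "turn": 0, "jaw": 255},
    {"linear": [-4, 0.1, 0], "turn": 0, "jaw": 255},
    {"linear": [-4, 0.1, 0], "turn": 0, "jaw": 255},
    {"linear": [-4, 0.1, 0], "turn": 0, "jaw": 255},
    {"linear": [-4, 0.1, 0], "turn": 0, "jaw": 255}
  ]
}}

```text
clock: 5.85
eef_pos: [572.6, -193.3, 25.0]
eef_rot: [[0.991, 0.135, 0.001], [0.135, -0.991, -0.0], [0.001, 0.0, -1.0]]
force: [5.4, 0.5, 3.1]
grip_width: 0.5
```

```bash
python3 -c "
from h import *; st()
s=snapshot('side'); save(s,'side3',(260,260,420,360),4)"
```

```text
t 5.85 lane [31.4  2.2] z 25.0 yaw-lane 0.001 F [5.4 0.5 3.1] 0.4757341608113885
```

View pics/side3.png

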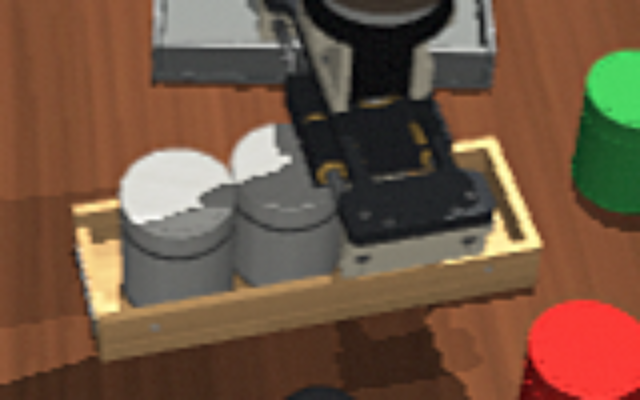

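Both tins are upright and touching, with tops at crop (178,190) and (275,165). The front tin is about 12 mm from the lip, so I keep pushing slowly.

Call:
{"fn": "servo_tool", "kwargs": {
  "steps": [
    {"linear": [-2, 0, 0], "turn": 0, "jaw": 255},
    {"linear": [-2, 0, 0], "turn": 0, "jaw": 255},
    {"linear": [-2, 0, 0], "turn": 0, "jaw": 255},
    {"linear": [-2, 0, 0], "turn": 0, "jaw": 255},
    {"linear": [-2, 0, 0], "turn": 0, "jaw": 255}
  ]
}}

```text
clock: 6.4
eef_pos: [562.7, -194.6, 24.9]
eef_rot: [[0.991, 0.135, 0.001], [0.135, -0.991, -0.0], [0.001, 0.0, -1.0]]
force: [4.0, 0.5, 3.0]
grip_width: 0.2
```

```bash
python3 -c "from h import *; st()"
```

```text
t 6.4 lane [21.4  2.2] z 24.9 yaw-lane 0.001 F [4.  0.5 3. ] 0.15314762476659347
```

Call:
{"fn": "servo_tool", "kwargs": {
  "steps": [
    {"linear": [-1, 0, 0], "turn": 0, "jaw": 255},
    {"linear": [-1, 0, 0], "turn": 0, "jaw": 255},
    {"linear": [-1, 0, 0], "turn": 0, "jaw": 255},
    {"linear": [0, 0, 0], "turn": 0, "jaw": 255}
  ]
}}

```text
clock: 6.8
eef_pos: [560.4, -194.8, 24.9]
eef_rot: [[0.991, 0.136, 0.002], [0.136, -0.991, 0.0], [0.002, -0.0, -1.0]]
force: [6.3, 1.3, 2.2]
grip_width: 0.5
```

```bash
python3 -c "
from h import *; st()
s=snapshot('side'); W=world(s)
save(s,'side4',(260,260,420,360),4)
m=(W[...,2]>76)&(W[...,2]<86)&(W[...,0]<520)&(W[...,0]>400)&(W[...,1]<-150)&(W[...,1]>-260)
L=lane(W[m][:,:2].T).T; print(len(L),np.percentile(L[:,0],[1,50,99]),np.percentile(L[:,1],[1,50,99]),L[:,0].min())"
```

```text
t 6.8 lane [19.1  2.4] z 24.9 yaw-lane 0.0012 F [6.3 1.3 2.2] 0.49802431752089704
814 [-109.674  -70.5    -21.413] [-32.887  -3.3    28.574] -112.0
```

Call:
{"fn": "servo_tool", "kwargs": {
  "steps": [
    {"linear": [-1, 0, 0], "turn": 0, "jaw": 255},
    {"linear": [-1, 0, 0], "turn": 0, "jaw": 255},
    {"linear": [-1, 0, 0], "turn": 0, "jaw": 255},
    {"linear": [0, 0, 0], "turn": 0, "jaw": 255}
  ]
}}

```text
clock: 7.25
eef_pos: [560.1, -194.6, 25.7]
eef_rot: [[0.991, 0.136, 0.007], [0.136, -0.991, 0.001], [0.007, 0.0, -1.0]]
force: [11.6, 2.2, 0.9]
grip_width: 0.3
```

```bash
python3 -c "from h import *; st()"
```

```text
t 7.25 lane [18.9  2.7] z 25.7 yaw-lane 0.002 F [11.6  2.2  0.9] 0.31490144474704534
```

The finger stalled at 19 mm and the force rose to 12 N, so the tins are against the lip. I back off, rise and check.

Call:
{"fn": "servo_tool", "kwargs": {
  "steps": [
    {"linear": [5, 0, 0], "turn": 0, "jaw": 255},
    {"linear": [6, 0, 0], "turn": 0, "jaw": 255},
    {"linear": [0, 0, -20], "turn": 0, "jaw": 255},
    {"linear": [0, 0, -40], "turn": 0, "jaw": 255},
    {"linear": [0, 0, -45], "turn": 0, "jaw": 0},
    {"linear": [0, -45, -20], "turn": 0, "jaw": 0},
    {"linear": [0, -45, 0], "turn": 0, "jaw": 0},
    {"linear": [5, -45, 0], "turn": 0, "jaw": 0},
    {"linear": [5, -45, 0], "turn": 0, "jaw": 0},
    {"linear": [0, -33, 0], "turn": 0, "jaw": 0}
  ]
}}

```text
clock: 8.25
eef_pos: [546.5, 20.9, 149.0]
eef_rot: [[0.991, 0.137, -0.004], [0.137, -0.991, -0.0], [-0.004, -0.0, -1.0]]
force: [0.2, 0.6, 0.6]
grip_width: 43.8
```

```bash
python3 -c "
from h import *; st()
s=snapshot('top'); W=world(s); save(s,'top5',(280,160,440,300),5)
m=(W[...,2]>70)&(W[...,2]<95)&(W[...,0]<680)&(W[...,0]>400)&(W[...,1]<-140)&(W[...,1]>-260)
L=lane(W[m][:,:2].T).T; print(len(L),np.percentile(L[:,0],[0,1,50,99,100]),np.percentile(L[:,1],[1,50,99]))
n,lab,stt,cen=cv2.connectedComponentsWithStats(m.astype(np.uint8))
for x0,x1 in((-130,-52.5),(-52.5,30)):
  q=L[(L[:,0]>x0)&(L[:,0]<x1)]; print(cv2.minEnclosingCircle(q.astype(np.float32)),np.median(q,0))
"
```

```text
t 8.25 lane [ 34.3 218. ] z 149.0 yaw-lane 0.0026 F [0.2 0.6 0.6] 43.7787284673536
819 [-110.2   -108.046  -48.9      5.21     7.9  ] [-29.2     0.4    30.364]
((-81.88699340820312, -2.845933437347412), 29.9785213470459) [-80.4  -3.4]
((-22.04772186279297, 2.666884183883667), 30.460832595825195) [-21.7   4.5]
```

View pics/top5.png

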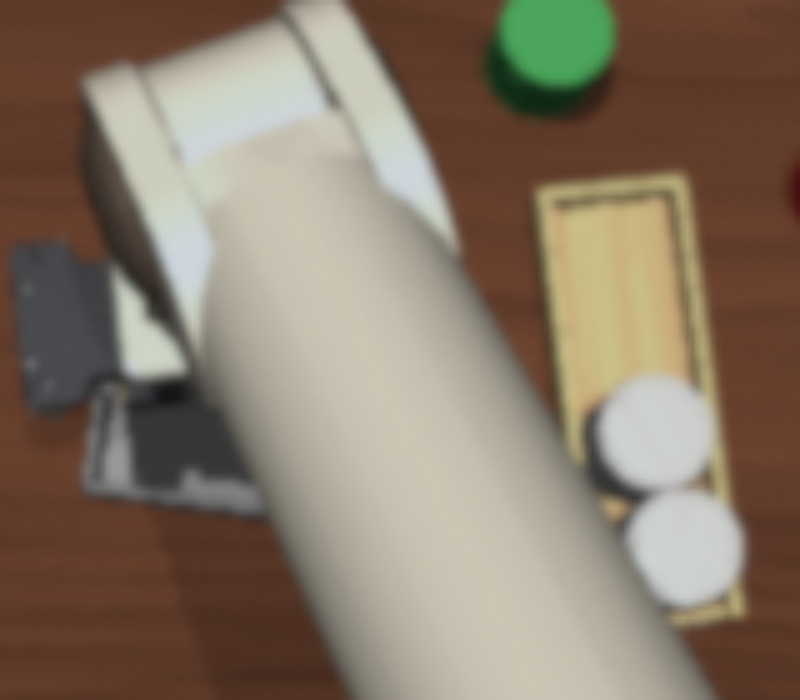

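The old tins stand at lane x -82 and -22 mm, touching and against the lip, so stage 1 is done. Next I descend on the new tin.

Call:
{"fn": "servo_tool", "kwargs": {
  "steps": [
    {"linear": [8, 0.5, 0], "turn": 0.003, "jaw": 0},
    {"linear": [6, 0.5, 0], "turn": 0, "jaw": 0},
    {"linear": [0, 0, 0], "turn": 0, "jaw": 0},
    {"linear": [0, 0, 20], "turn": 0, "jaw": 0},
    {"linear": [0, 0, 10], "turn": 0, "jaw": 0},
    {"linear": [0, 0, 0], "turn": 0, "jaw": 0}
  ]
}}

```text
clock: 8.9
eef_pos: [560.9, 17.8, 117.8]
eef_rot: [[0.991, 0.131, -0.004], [0.131, -0.991, -0.0], [-0.004, -0.0, -1.0]]
force: [-0.7, 0.6, -0.1]
grip_width: 90.9
```

```bash
python3 -c "
from h import *; st()
s=snapshot('side'); W=world(s); save(s,'side6',(270,160,430,300),5)"
```

```text
t 8.9 lane [ 48.2 213. ] z 117.8 yaw-lane -0.0039 F [-0.7  0.6 -0.1] 90.9064617723081
```

View pics/side6.png

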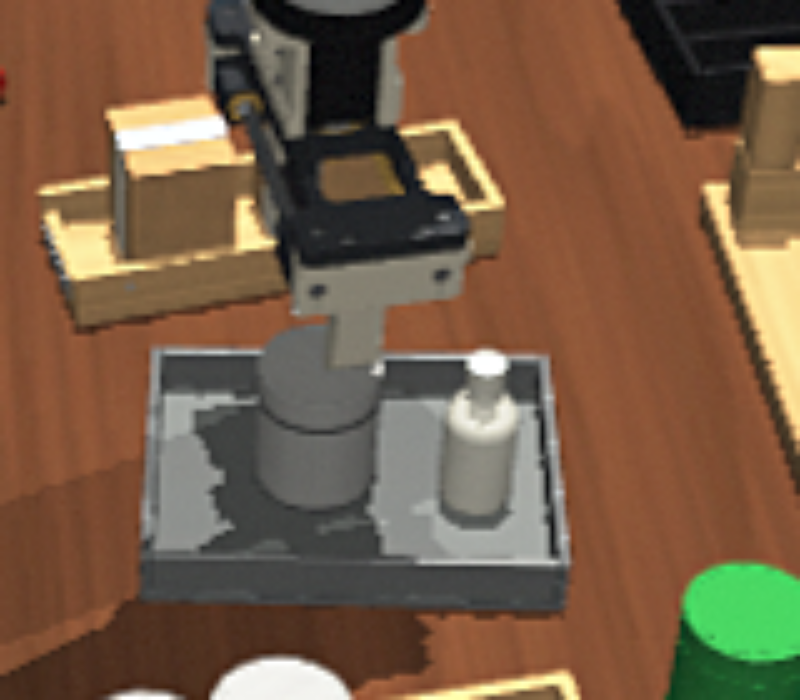

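The near finger, at crop (357,340), is on the robot-right side of the tin, and the bottle at (480,440) is clear. I'm going down.

Call:
{"fn": "servo_tool", "kwargs": {
  "steps": [
    {"linear": [0, -2, 5], "turn": -0.004, "jaw": 0},
    {"linear": [0, -1, 15], "turn": 0, "jaw": 0},
    {"linear": [0, 0, 20], "turn": 0, "jaw": 0},
    {"linear": [0, 0, 20], "turn": 0, "jaw": 0},
    {"linear": [0, 0, 14], "turn": 0, "jaw": 0},
    {"linear": [0, 0, 6], "turn": 0, "jaw": 0},
    {"linear": [0, 0, 0], "turn": 0, "jaw": 0}
  ]
}}

```text
clock: 9.65
eef_pos: [561.5, 22.4, 38.8]
eef_rot: [[0.991, 0.137, -0.002], [0.137, -0.991, 0.0], [-0.002, -0.0, -1.0]]
force: [0.1, 0.8, 0.8]
grip_width: 91.8
```

```bash
python3 -c "from h import *; st()"
```

```text
t 9.65 lane [ 49.4 217.5] z 38.8 yaw-lane 0.0022 F [0.1 0.8 0.8] 91.77045750245897
```

Call:
{"fn": "servo_tool", "kwargs": {
  "steps": [
    {"linear": [0, 0, 0], "turn": 0, "jaw": 80},
    {"linear": [0, 0, 0], "turn": 0, "jaw": 110},
    {"linear": [0, 0, 0], "turn": 0, "jaw": 140},
    {"linear": [0, 0, 0], "turn": 0, "jaw": 180},
    {"linear": [0, 0, 0], "turn": 0, "jaw": 180},
    {"linear": [0, 0, 0], "turn": 0, "jaw": 180},
    {"linear": [0, 0, 0], "turn": 0, "jaw": 180}
  ]
}}

```text
clock: 10.35
eef_pos: [562.5, 21.9, 40.2]
eef_rot: [[0.991, 0.136, 0.001], [0.136, -0.991, -0.001], [0.001, 0.001, -1.0]]
force: [-1.4, -1.8, 5.1]
grip_width: 59.7
```

```bash
python3 -c "from h import *; st()"
```

```text
t 10.35 lane [ 50.4 216.9] z 40.2 yaw-lane 0.0017 F [-1.4 -1.8  5.1] 59.70213592611346
```

Call:
{"fn": "servo_tool", "kwargs": {
  "steps": [
    {"linear": [0, 0, -8], "turn": 0, "jaw": 180},
    {"linear": [0, 0, -20], "turn": 0, "jaw": 180},
    {"linear": [0, 0, -30], "turn": 0, "jaw": 180},
    {"linear": [0, 0, -30], "turn": 0, "jaw": 180},
    {"linear": [0, 0, -10], "turn": 0, "jaw": 180},
    {"linear": [2, 15, 0], "turn": 0, "jaw": 180},
    {"linear": [3, 30, 0], "turn": 0, "jaw": 180},
    {"linear": [3, 40, 0], "turn": 0, "jaw": 180},
    {"linear": [4, 40, 0], "turn": 0, "jaw": 180},
    {"linear": [0, 40, 0], "turn": 0, "jaw": 180}
  ]
}}

```text
clock: 11.35
eef_pos: [595.5, -142.5, 135.3]
eef_rot: [[0.991, 0.136, -0.003], [0.136, -0.991, 0.0], [-0.003, -0.001, -1.0]]
force: [0.2, -0.2, -3.9]
grip_width: 59.5
```

Call:
{"fn": "servo_tool", "kwargs": {
  "steps": [
    {"linear": [0, 30, 0], "turn": 0, "jaw": 180},
    {"linear": [0, 15, 0], "turn": 0, "jaw": 180},
    {"linear": [0, 0, 0], "turn": 0, "jaw": 180},
    {"linear": [0, 0, 0], "turn": 0, "jaw": 180}
  ]
}}

```text
clock: 11.75
eef_pos: [601.9, -182.6, 136.5]
eef_rot: [[0.991, 0.137, -0.002], [0.137, -0.991, 0.002], [-0.002, -0.002, -1.0]]
force: [-0.5, 1.2, -4.4]
grip_width: 59.3
```

```bash
python3 -c "
from h import *; st()
s=snapshot('side'); W=world(s); save(s,'side7',(260,180,420,360),4)"
```

```text
t 11.75 lane [61.9  8.9] z 136.5 yaw-lane 0.0026 F [-0.5  1.2 -4.4] 59.25223412219319
```

View pics/side7.png

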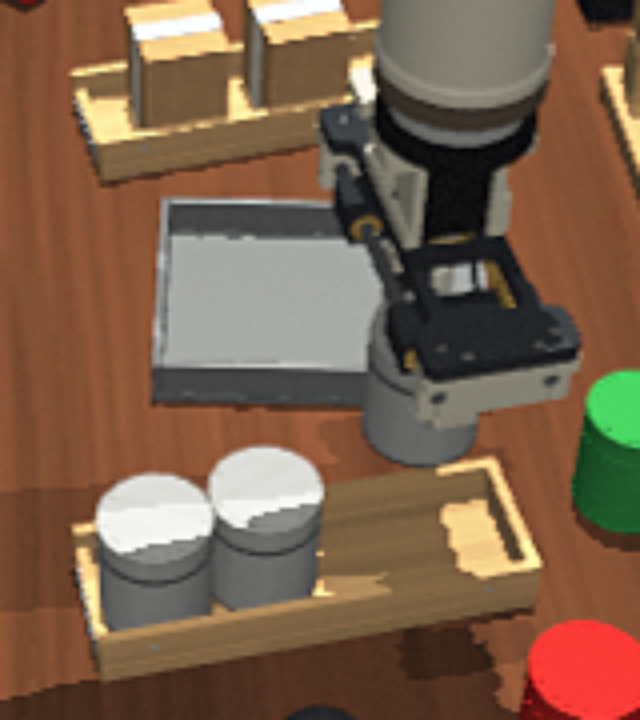

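The new tin is held upright above the lane, with its bottom at crop (420,445). The old tins are still at the lip. Checking where the held tin sits in the jaws, using the depth on its side.

```bash
python3 -c "
from h import *
from scipy.optimize import least_squares
s=snapshot('side'); W=world(s); W=W[275:298,345:384].reshape(-1,3)
W=W[(W[:,2]>100)&(W[:,2]<135)]; L=lane(W[:,:2].T).T
for lo,hi in((100,112),(112,125),(104,130)):
  q=L[(W[:,2]>lo)&(W[:,2]<hi)]
  f=least_squares(lambda c:np.hypot(*(q-c).T)-30,[62,9],loss='soft_l1'); print(len(q),f.x.round(1),np.abs(f.fun).mean().round(2))
print(np.percentile(W[:,2],[0,2,10]))
st()"
```

```text
99 [61.5 11.2] 0.94
126 [61.5 11.4] 0.93
250 [61.5 11.3] 0.92
[100.34867181 103.16932709 105.57773366]
t 11.85 lane [62.7 10.2] z 137.3 yaw-lane 0.0053 F [-0.2 -0.6 -3. ] 59.82913650701646
```

Call:
{"fn": "servo_tool", "kwargs": {
  "steps": [
    {"linear": [0, 5, 0], "turn": 0.004, "jaw": 180},
    {"linear": [0, 4, 5], "turn": 0, "jaw": 180},
    {"linear": [0, 0, 20], "turn": 0, "jaw": 180},
    {"linear": [0, 0, 20], "turn": 0, "jaw": 180},
    {"linear": [0, 0, 8], "turn": 0, "jaw": 180},
    {"linear": [0, 0, 0], "turn": 0, "jaw": 180},
    {"linear": [0, 0, 0], "turn": 0, "jaw": 180}
  ]
}}

```text
clock: 12.55
eef_pos: [604.4, -192.9, 85.2]
eef_rot: [[0.991, 0.133, 0.001], [0.133, -0.991, -0.0], [0.001, 0.0, -1.0]]
force: [0.2, -0.0, -3.4]
grip_width: 59.9
```

```bash
python3 -c "from h import *; st()"
```

```text
t 12.55 lane [63.  -1.7] z 85.2 yaw-lane -0.0018 F [ 0.2 -0.  -3.4] 59.866374470373295
```

Call:
{"fn": "servo_tool", "kwargs": {
  "steps": [
    {"linear": [0, -1.5, 5], "turn": 0, "jaw": 180},
    {"linear": [0, 0, 10], "turn": 0, "jaw": 180},
    {"linear": [0, 0, 10], "turn": 0, "jaw": 180},
    {"linear": [0, 0, 5], "turn": 0, "jaw": 180},
    {"linear": [0, 0, 3], "turn": 0, "jaw": 180},
    {"linear": [0, 0, 0], "turn": 0, "jaw": 180}
  ]
}}

```text
clock: 13.15
eef_pos: [603.3, -191.4, 51.0]
eef_rot: [[0.991, 0.132, -0.001], [0.132, -0.991, 0.0], [-0.001, -0.001, -1.0]]
force: [0.1, -0.4, -2.8]
grip_width: 59.4
```

```bash
python3 -c "from h import *; st()"
```

```text
t 13.15 lane [62.  0.] z 51.0 yaw-lane -0.0021 F [ 0.1 -0.4 -2.8] 59.35002279157226
```

Call:
{"fn": "servo_tool", "kwargs": {
  "steps": [
    {"linear": [0, 0, 2], "turn": 0, "jaw": 180},
    {"linear": [0, 0, 2], "turn": 0, "jaw": 180},
    {"linear": [0, 0, 1], "turn": 0, "jaw": 180},
    {"linear": [0, 0, 1], "turn": 0, "jaw": 180},
    {"linear": [0, 0, 0], "turn": 0, "jaw": 180}
  ]
}}

```text
clock: 13.65
eef_pos: [603.6, -191.6, 45.7]
eef_rot: [[0.991, 0.132, -0.0], [0.132, -0.991, 0.0], [-0.0, -0.0, -1.0]]
force: [1.0, 1.0, -4.2]
grip_width: 59.5
```

```bash
python3 -c "from h import *; st()"
```

```text
t 13.65 lane [62.4 -0.2] z 45.7 yaw-lane -0.0021 F [ 1.   1.  -4.2] 59.54520821462708
```

Not in contact yet (force is still −3 to −4 N), so I go down a little further.

Call:
{"fn": "servo_tool", "kwargs": {
  "steps": [
    {"linear": [0, 0, 1], "turn": 0, "jaw": 180},
    {"linear": [0, 0, 1], "turn": 0, "jaw": 180},
    {"linear": [0, 0, 0], "turn": 0, "jaw": 180}
  ]
}}

```text
clock: 13.95
eef_pos: [603.9, -191.6, 45.3]
eef_rot: [[0.991, 0.132, 0.0], [0.132, -0.991, -0.001], [0.0, 0.001, -1.0]]
force: [-4.7, 0.3, 6.2]
grip_width: 59.4
```

```bash
python3 -c "from h import *; st()"
```

```text
t 13.95 lane [62.6 -0.3] z 45.3 yaw-lane -0.0021 F [-4.7  0.3  6.2] 59.39090918033602
```

On the floor (+6 N, against −3.5 N before contact). I slide it forward while it is still gripped.

Call:
{"fn": "servo_tool", "kwargs": {
  "steps": [
    {"linear": [-2, 0, -0.5], "turn": 0, "jaw": 180},
    {"linear": [-3, 0, 0], "turn": 0, "jaw": 180},
    {"linear": [-3, 0, 0], "turn": 0, "jaw": 180},
    {"linear": [-3, 0, 0], "turn": 0, "jaw": 180},
    {"linear": [-3, 0, 0], "turn": 0, "jaw": 180},
    {"linear": [-3, 0, 0], "turn": 0, "jaw": 180},
    {"linear": [-2, 0, 0], "turn": 0, "jaw": 180},
    {"linear": [0, 0, 0], "turn": 0, "jaw": 180}
  ]
}}

```text
clock: 14.75
eef_pos: [586.1, -194.3, 45.3]
eef_rot: [[0.991, 0.132, 0.003], [0.132, -0.991, -0.001], [0.003, 0.001, -1.0]]
force: [4.7, 0.6, 6.1]
grip_width: 59.4
```

```bash
python3 -c "from h import *; st()"
```

```text
t 14.75 lane [44.6 -0.5] z 45.3 yaw-lane -0.0021 F [4.7 0.6 6.1] 59.36531605394417
```

Call:
{"fn": "servo_tool", "kwargs": {
  "steps": [
    {"linear": [-2, 0, 0], "turn": 0, "jaw": 180},
    {"linear": [-1, 0, 0], "turn": 0, "jaw": 180},
    {"linear": [-1, 0, 0], "turn": 0, "jaw": 180},
    {"linear": [-1, 0, 0], "turn": 0, "jaw": 180},
    {"linear": [-1, 0, 0], "turn": 0, "jaw": 180},
    {"linear": [0, 0, 0], "turn": 0, "jaw": 180}
  ]
}}

```text
clock: 15.35
eef_pos: [580.4, -195.1, 45.3]
eef_rot: [[0.991, 0.132, 0.003], [0.132, -0.991, -0.001], [0.003, 0.001, -1.0]]
force: [5.2, 0.3, 6.5]
grip_width: 59.6
```

```bash
python3 -c "from h import *; st()"
```

```text
t 15.35 lane [38.9 -0.6] z 45.3 yaw-lane -0.0021 F [5.2 0.3 6.5] 59.561390066718644
```

Call:
{"fn": "servo_tool", "kwargs": {
  "steps": [
    {"linear": [-1, 0, 0], "turn": 0, "jaw": 180},
    {"linear": [-1, 0, 0], "turn": 0, "jaw": 180},
    {"linear": [0, 0, 0], "turn": 0, "jaw": 180}
  ]
}}

```text
clock: 15.65
eef_pos: [579.8, -195.0, 45.3]
eef_rot: [[0.991, 0.133, 0.006], [0.133, -0.991, -0.0], [0.006, 0.001, -1.0]]
force: [9.0, 0.2, 2.4]
grip_width: 60.1
```

```bash
python3 -c "from h import *; st()"
```

```text
t 15.65 lane [38.3 -0.4] z 45.3 yaw-lane -0.0016 F [9.  0.2 2.4] 60.10514893795714
```

Contact: it stalled at 38.3 mm and the force rose. I open gently, let it settle, then go up.

Call:
{"fn": "servo_tool", "kwargs": {
  "steps": [
    {"linear": [0.5, 0, 0], "turn": 0, "jaw": 60},
    {"linear": [0, 0, 0], "turn": 0, "jaw": 0},
    {"linear": [0, 0, 0], "turn": 0, "jaw": 0},
    {"linear": [0, 0, 0], "turn": 0, "jaw": 0},
    {"linear": [0, 0, 0], "turn": 0, "jaw": 0},
    {"linear": [0, 0, 0], "turn": 0, "jaw": 0}
  ]
}}

```text
clock: 16.25
eef_pos: [577.1, -195.1, 44.1]
eef_rot: [[0.991, 0.132, -0.001], [0.132, -0.991, 0.0], [-0.001, -0.0, -1.0]]
force: [-0.4, -0.3, 0.4]
grip_width: 91.6
```

Call:
{"fn": "servo_tool", "kwargs": {
  "steps": [
    {"linear": [0, 0, -8], "turn": 0, "jaw": 0},
    {"linear": [0, 0, -20], "turn": 0, "jaw": 0},
    {"linear": [0, 0, -35], "turn": 0, "jaw": 0},
    {"linear": [0, 0, -40], "turn": 0, "jaw": 0},
    {"linear": [0, -45, 0], "turn": 0, "jaw": 0},
    {"linear": [0, -45, 0], "turn": 0, "jaw": 0},
    {"linear": [0, -45, 0], "turn": 0, "jaw": 0},
    {"linear": [0, -45, 0], "turn": 0, "jaw": 0},
    {"linear": [0, -30, 0], "turn": 0, "jaw": 0},
    {"linear": [0, 0, 0], "turn": 0, "jaw": 0}
  ]
}}

```text
clock: 17.25
eef_pos: [548.9, 19.7, 148.6]
eef_rot: [[0.99, 0.141, 0.001], [0.141, -0.99, 0.003], [0.002, -0.002, -1.0]]
force: [0.1, -0.0, 0.2]
grip_width: 91.6
```

```bash
python3 -c "
from h import *; st()
s=snapshot('top'); W=world(s); t=snapshot('side'); save(t,'side8',(220,130,440,340),3)
m=(W[...,2]>70)&(W[...,2]<95)&(W[...,0]<690)&(W[...,0]>400)&(W[...,1]<-140)&(W[...,1]>-260)
L=lane(W[m][:,:2].T).T
for x0,x1 in((-130,-52),(-52,8),(8,90)):
  q=L[(L[:,0]>x0)&(L[:,0]<x1)]; print(cv2.minEnclosingCircle(q.astype(np.float32)),len(q))
  print('z',np.percentile(W[m][(L[:,0]>x0)&(L[:,0]<x1)][:,2],[5,50,95]).round(1))
"
```

```text
t 17.25 lane [ 36.6 216.5] z 148.6 yaw-lane 0.0068 F [ 0.1 -0.   0.2] 91.6099533762895
((-80.96399688720703, -3.569352626800537), 29.471036911010742) 374
z [75.8 79.8 83.5]
((-22.089359283447266, 2.542236566543579), 30.556201934814453) 414
z [76.  80.1 83.7]
((38.380760192871094, -0.08353592455387115), 30.362529754638672) 416
z [74.8 79.7 83.7]
```

View pics/side8.png

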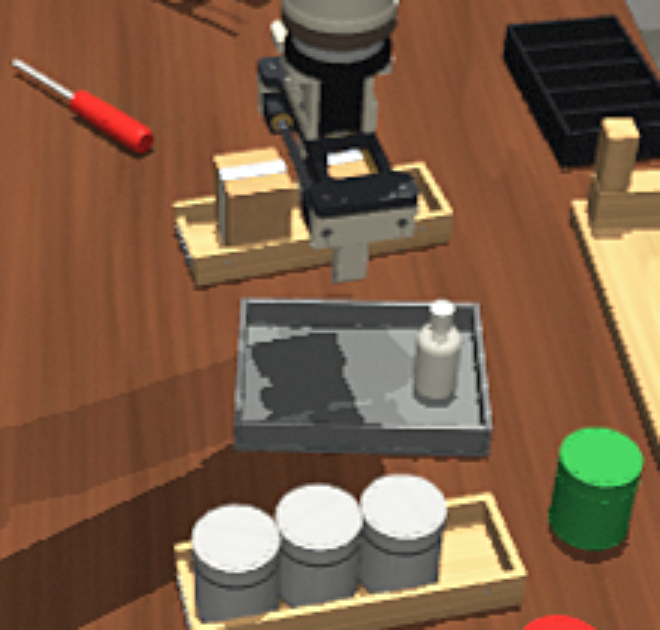

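All three tins stand upright in a row at the front of the lane, with tops at crop (236,540), (318,515) and (402,507). The visible bystanders are undisturbed and the gripper is clear, so I hand in.

```bash
python3 -c "
from plant import sign_off; print(sign_off())"
```

```text
the job is handed in; nothing more can be done
None
```

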